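# Load the bike-light cell tester and hold its dial at the third click

## Task

Fill the two empty wells of the grey cell tester with the two spare cells from the wooden tray, each pushed fully home and upright, leaving the cells that are already in and the things around as they are. Then take the sprung yellow dial and turn it clockwise by feel to its third click (the red mark), not past it, and keep holding it there: the job finishes with the gripper still holding the dial, since it springs back when let go.

Things in the scene. Friction and masses are not known exactly. Their poses are not given: they have to be found in the camera images.
- charger: grey cell charger and tester fixed to the shelf, 150 mm (its x) by 270 mm (its y, from -135 to +135 mm) by 40 mm high; origin at the centre of its underside. Four wells near its -y end, the selector dial near its +y end. It may stand left or right of the robot, at any yaw up to 20 degrees either way.
- well0 (a point): centre of the floor of a round well in the charger, at (-34, -94, 15) mm in the charger's frame, axes like the charger's; the well is 29 mm across and 25 mm deep, its mouth is level with the charger's top. Two of the four wells hold a cell at the start (40 mm of it stands out), two are empty and show a bare brass disc on their floor; which ones varies
- well1 (a point): centre of the floor of a round well in the charger, at (34, -94, 15) mm in the charger's frame, axes like the charger's; the well is 29 mm across and 25 mm deep, its mouth is level with the charger's top. Two of the four wells hold a cell at the start (40 mm of it stands out), two are empty and show a bare brass disc on their floor; which ones varies
- well2 (a point): centre of the floor of a round well in the charger, at (-34, -26, 15) mm in the charger's frame, axes like the charger's; the well is 29 mm across and 25 mm deep, its mouth is level with the charger's top. Two of the four wells hold a cell at the start (40 mm of it stands out), two are empty and show a bare brass disc on their floor; which ones varies
- well3 (a point): centre of the floor of a round well in the charger, at (34, -26, 15) mm in the charger's frame, axes like the charger's; the well is 29 mm across and 25 mm deep, its mouth is level with the charger's top. Two of the four wells hold a cell at the start (40 mm of it stands out), two are empty and show a bare brass disc on their floor; which ones varies
- cell_a: a blue-wrapped round battery cell, 26 mm diameter, 65 mm tall over its steel nub (blue part 63 mm), about 90 g (65 to 115), standing upright; origin at the centre of its underside, z up its axis; at the start seated in one of the wells; it stays there
- cell_b: a blue-wrapped round battery cell, 26 mm diameter, 65 mm tall over its steel nub (blue part 63 mm), about 90 g (65 to 115), standing upright; origin at the centre of its underside, z up its axis; at the start seated in one of the wells; it stays there
- spare_a: a blue-wrapped round battery cell, 26 mm diameter, 65 mm tall over its steel nub (blue part 63 mm), about 90 g (65 to 115), standing upright; origin at the centre of its underside, z up its axis; a spare, at the start standing in the wooden tray, 84 mm from the other spare; up to 6 mm off the tray's y axis
- spare_b: a blue-wrapped round battery cell, 26 mm diameter, 65 mm tall over its steel nub (blue part 63 mm), about 90 g (65 to 115), standing upright; origin at the centre of its underside, z up its axis; a spare, at the start standing in the wooden tray, 84 mm from the other spare; up to 6 mm off the tray's y axis
- tray: shallow wooden tray fixed to the shelf, 80 mm (its x) by 150 mm (its y), rim 18 mm high, floor 4 mm thick; origin at the centre of its underside; the spares stand about its y axis, at y = -42 and +42 mm; it stands on the other side from the charger
- selector_grip (a point): grip point of the dial: on its upright axis, 32 mm above the charger's top, at (-5, 75, 72) mm in the charger's frame. Black disc 48 mm across, top 11 mm above the charger's top, with a yellow upright bar 48 mm long, 14 mm thick, top at 42 mm. Site x lies along the bar (pointer on its +x end); pinch along y. At rest the bar is 36 degrees anticlockwise of the charger's x axis
- selector (a joint): dial angle, rad: 0 at rest, grows clockwise from above. A click every 0.4189 rad (24 degrees): third stop 1.257 rad, pointer at the longer red mark; one more stop follows, end at 1.885. A return spring (0.14 N m at 0, 0.20 at the third stop) turns it back to 0 when let go; each click adds a ripple of +-0.1 N m, hardest 6 degrees past a stop, easiest 6 degrees before it
- canister: stainless steel canister with a dark screw top, 72 mm diameter, 136 mm tall, standing beyond the work; origin at the centre of its underside; a bystander
- multitool: orange folding multitool lying flat, 24 x 78 x 18 mm, beyond the work; origin at the centre of its underside; a bystander
- light: round green silicone light, 38 mm diameter, 26 mm tall, beyond the work; origin at the centre of its underside; a bystander
Things that resemble listed ones, but are neither listed nor needed, are in the scene too. Leave any green look-alike of the spare_a alone.

How it is judged (in metres and radians):
On the way, in this order (a step that is already met when the one before it is completed fails the run):
1. all four wells hold a fully seated cell while the dial is still at rest (((horizontal distance between cell_a and well0 below 0.005 m and z of cell_a in the frame of well0 below 0.004 m and angle between cell_a's own z axis and vertical below 0.12 rad) or (horizontal distance between cell_b and well0 below 0.005 m and z of cell_b in the frame of well0 below 0.004 m and angle between cell_b's own z axis and vertical below 0.12 rad) or (horizontal distance between spare_a and well0 below 0.005 m and z of spare_a in the frame of well0 below 0.004 m and angle between spare_a's own z axis and vertical below 0.12 rad) or (horizontal distance between spare_b and well0 below 0.005 m and z of spare_b in the frame of well0 below 0.004 m and angle between spare_b's own z axis and vertical below 0.12 rad)) and ((horizontal distance between cell_a and well1 below 0.005 m and z of cell_a in the frame of well1 below 0.004 m and angle between cell_a's own z axis and vertical below 0.12 rad) or (horizontal distance between cell_b and well1 below 0.005 m and z of cell_b in the frame of well1 below 0.004 m and angle between cell_b's own z axis and vertical below 0.12 rad) or (horizontal distance between spare_a and well1 below 0.005 m and z of spare_a in the frame of well1 below 0.004 m and angle between spare_a's own z axis and vertical below 0.12 rad) or (horizontal distance between spare_b and well1 below 0.005 m and z of spare_b in the frame of well1 below 0.004 m and angle between spare_b's own z axis and vertical below 0.12 rad)) and ((horizontal distance between cell_a and well2 below 0.005 m and z of cell_a in the frame of well2 below 0.004 m and angle between cell_a's own z axis and vertical below 0.12 rad) or (horizontal distance between cell_b and well2 below 0.005 m and z of cell_b in the frame of well2 below 0.004 m and angle between cell_b's own z axis and vertical below 0.12 rad) or (horizontal distance between spare_a and well2 below 0.005 m and z of spare_a in the frame of well2 below 0.004 m and angle between spare_a's own z axis and vertical below 0.12 rad) or (horizontal distance between spare_b and well2 below 0.005 m and z of spare_b in the frame of well2 below 0.004 m and angle between spare_b's own z axis and vertical below 0.12 rad)) and ((horizontal distance between cell_a and well3 below 0.005 m and z of cell_a in the frame of well3 below 0.004 m and angle between cell_a's own z axis and vertical below 0.12 rad) or (horizontal distance between cell_b and well3 below 0.005 m and z of cell_b in the frame of well3 below 0.004 m and angle between cell_b's own z axis and vertical below 0.12 rad) or (horizontal distance between spare_a and well3 below 0.005 m and z of spare_a in the frame of well3 below 0.004 m and angle between spare_a's own z axis and vertical below 0.12 rad) or (horizontal distance between spare_b and well3 below 0.005 m and z of spare_b in the frame of well3 below 0.004 m and angle between spare_b's own z axis and vertical below 0.12 rad)) and value of joint selector below 0.1 rad), for 0.2 s.
2. the dial is at its third click (value of joint selector between 1.127 and 1.387 rad), for 0.3 s.
At the end, for the whole second after the job is handed in: each of the four wells holds an upright cell (tilt under 0.12 rad, within 5 mm of the well's centre, underside within 4 mm of its floor); the dial stands still within 0.13 rad of its third stop (1.257 rad) and the fingers still press on it with over 2 N (all of step 2 and ((horizontal distance between cell_a and well0 below 0.005 m and z of cell_a in the frame of well0 below 0.004 m and angle between cell_a's own z axis and vertical below 0.12 rad) or (horizontal distance between cell_b and well0 below 0.005 m and z of cell_b in the frame of well0 below 0.004 m and angle between cell_b's own z axis and vertical below 0.12 rad) or (horizontal distance between spare_a and well0 below 0.005 m and z of spare_a in the frame of well0 below 0.004 m and angle between spare_a's own z axis and vertical below 0.12 rad) or (horizontal distance between spare_b and well0 below 0.005 m and z of spare_b in the frame of well0 below 0.004 m and angle between spare_b's own z axis and vertical below 0.12 rad)) and ((horizontal distance between cell_a and well1 below 0.005 m and z of cell_a in the frame of well1 below 0.004 m and angle between cell_a's own z axis and vertical below 0.12 rad) or (horizontal distance between cell_b and well1 below 0.005 m and z of cell_b in the frame of well1 below 0.004 m and angle between cell_b's own z axis and vertical below 0.12 rad) or (horizontal distance between spare_a and well1 below 0.005 m and z of spare_a in the frame of well1 below 0.004 m and angle between spare_a's own z axis and vertical below 0.12 rad) or (horizontal distance between spare_b and well1 below 0.005 m and z of spare_b in the frame of well1 below 0.004 m and angle between spare_b's own z axis and vertical below 0.12 rad)) and ((horizontal distance between cell_a and well2 below 0.005 m and z of cell_a in the frame of well2 below 0.004 m and angle between cell_a's own z axis and vertical below 0.12 rad) or (horizontal distance between cell_b and well2 below 0.005 m and z of cell_b in the frame of well2 below 0.004 m and angle between cell_b's own z axis and vertical below 0.12 rad) or (horizontal distance between spare_a and well2 below 0.005 m and z of spare_a in the frame of well2 below 0.004 m and angle between spare_a's own z axis and vertical below 0.12 rad) or (horizontal distance between spare_b and well2 below 0.005 m and z of spare_b in the frame of well2 below 0.004 m and angle between spare_b's own z axis and vertical below 0.12 rad)) and ((horizontal distance between cell_a and well3 below 0.005 m and z of cell_a in the frame of well3 below 0.004 m and angle between cell_a's own z axis and vertical below 0.12 rad) or (horizontal distance between cell_b and well3 below 0.005 m and z of cell_b in the frame of well3 below 0.004 m and angle between cell_b's own z axis and vertical below 0.12 rad) or (horizontal distance between spare_a and well3 below 0.005 m and z of spare_a in the frame of well3 below 0.004 m and angle between spare_a's own z axis and vertical below 0.12 rad) or (horizontal distance between spare_b and well3 below 0.005 m and z of spare_b in the frame of well3 below 0.004 m and angle between spare_b's own z axis and vertical below 0.12 rad)) and contact force between the fingers and selector above 2 N and velocity of joint selector between -0.2 and 0.2 rad/s); the arm keeps its last pose, push and grip.
It fails at once if the dial is turned well past its third click (over 0.25 rad) (value of joint selector above 1.507 rad).
It fails at once if a cell that was already in its well is pulled out (moved over 15 mm) (distance of any of cell_a, cell_b from where it was at the start of the episode above 0.015 m).
It fails at once if a bystander is disturbed (moved over 30 mm) (distance of any of canister, multitool, light from where it was at the start of the episode above 0.03 m).
It also fails if it takes over 72 s, if anything falls off the work surface, if the arm or the gripper's body presses on something with over 40 N, if the wrist force passes 120 N, or if a joint passes its speed limit or range.

## Robot

A 6-joint arm with a two-finger parallel gripper is mounted at the origin on the work surface. World frame = base frame: x ahead of the robot, y to its left, z up, the work surface at z = 0. Lengths are in mm, angles in rad, forces in N, time in s.
With the tool pointing down it reaches from about 325 to 875 mm from the base axis. Payload 4.4 kg.
Tool frame: the origin (TCP) lies midway between the tips of the shut fingers; the grasp point (between the pads) lies 19 mm behind it; z points along the fingers, y is the line along which they close (so a half turn about z gives the same grasp; the last joint's range is limited). The gripper opens to 85 mm and grips with 20 to 120 N. Pads are 22 mm wide; open, the fingers measure 114 mm over their backs; the gripper's body (76 mm by 85 mm) begins 54 mm behind the grasp point. The pads swing forward as they close: fully open they stand 13 mm farther back than shut.
Start: joints at [-1.383, 0.207, 1.542, -0, 1.393, -0.15], TCP at [191.092, -542.32, 231.282] pointing down, gripper open.
Joint ranges: [-2.73, 2.73], [-0.86, 2.22], [0.23, 2.46], [-1.11, 4.25], [0.08, 2.63], [-2.82, 2.82]. Speed limits (rad/s): [2.79, 2.79, 3.14, 3.14, 3.14, 3.14].

## Interface

Orientations are given as a 3x3 rotation matrix whose columns are the frame's x, y, z axes.
In Python, from rig import env gives the robot as it stands.
- The arm moves only by the tool drive_tool, never from a script. Its argument "plan" is a list of rows, each a list of 3 entries, a list of its own where there are three numbers: the shift along the tool's x, y, z as a fraction of full scale, then the turn about the tool's z as a fraction of full scale, then the opening, from 0 (shut) to 1 (fully open). In form: [[[tx, ty, tz], turn, fingers], ...]. A call has 1 to 5 rows; each row is the pose to reach, as a shift and turn from the pose commanded when the call began, along the tool's axes at that moment; what a row does not reach only later rows make up. Full scale, the value 1, is 500 mm for a shift and 30 degrees for a turn. A row lasts 1/10 s, in which the tool goes at most 50 mm and 8.59 degrees, less where a joint would pass 70% of its speed; a pose out of reach is approached as far as the arm can. A call with a number of a shift or a turn outside -1 to 1 is refused whole. A call with a gripper value outside its range is refused whole. The fingers move at their own pace and stop on an object; "grip_force" is the grip in N (left out, the last holds). Time passes only in rows, so rows that repeat a pose let the fingers close. It gives the time, the measured TCP pose, the force, the opening and the grip force at its end, in the units of the state.
- env.sense(): the state, without advancing time (a new reading comes with each control period).
- env.snapshot(name): name is "side" or "top"; returns a dict with "pixels" (420x560x3 uint8, red, green, blue), "fov_y" (degrees; the focal length in pixels is half the picture's height over the tangent of half this angle, whatever the lens; pixels are square), "cx", "cy" (the principal point, pixels), "eye" and "orientation" of the camera in the world. Camera axes: x right, y up, looking along -z (the intrinsics and any distortion apply to the point x, -y, -z); pixel columns grow to the right and rows downward; lengths in mm; the calibration is good to about 2 mm. A picture is of the moment at which its call begins. There is no depth.
- env.hand_in(): hands the job in; it is judged then, once.
Trained networks look in a picture, given as the dict that the camera call returned (one of the last four; its "shot" number tells which), for a name from the list of things; names that differ only in an ending like _2 or _b are one class to them, and where a whole thing is asked for, a point or a joint stands for the part that bears it (a point fixed in the world has none). Each returns a list of dicts, best first, with "score" (0 to 1); they miss things now and then, are a little off and sometimes report something else, mostly with a low value. They report only what shows in the picture. A call takes as long as a camera call. They do not tell look-alikes from the thing itself.
- env.recognise(thing, picture): "at" ([column, row] in pixels, amid what is visible of it).
- env.masks_of(thing, picture): "mask" (420x560 bool, what is visible of it) and "at" ([column, row] in pixels, amid what is visible of it).
- env.place_of(thing, picture): "at" ([column, row] in pixels: a listed point, or the origin of a listed thing).
The state is a dict: "time_s": time; "joint_positions": joint angles; "dq": joint speeds; "tau": joint torques, N m; "tcp_pos": TCP position; "orientation": TCP orientation; "wrist_force": force on the tool from outside, world axes, zero at the start; "wrist_torque": the same for the moment, N m; "width": finger opening in mm; "grasp_force": force on a finger pad.
Only numpy, scipy, OpenCV 4.12 (cv2) and the standard library are available. Lean on these libraries where they do the work, as an engineer would, in place of code of your own. Each camera call takes 0.05 s, during which the arm holds its last target. There are 200 camera calls.

## Working session

There is one attempt and no reset: what is moved stays moved. The work goes in short steps, Python scripts to look and compute and a tool call to move; the robot and the scene stay as the last step left them, time stands still between calls to the robot, and variables do not carry over. Pictures are saved under pics/ and viewed, at most 10 in all, crops included, and the job is handed in when it is done.

Besides the shell and the picture viewer there is one more tool, called as name(argument=value, ...), one argument or row to a line, values as JSON. drive_tool: Moves the arm, as the interface text tells. Shift numbers are shares of 500 mm and turn numbers shares of 30 degrees, none past 1 either way. Its arguments: {"type":"object","properties":{"plan":{"type":"array","items":{"type":"array"}},"grip_force":{"type":"number"}},"required":["plan"]}

```bash
ls; mkdir -p pics; cat > h.py <<'E'
import numpy as np, cv2
from rig import env
def snap(n,f=None):
    s=env.snapshot(n)
    if f: cv2.imwrite('pics/'+f,s['pixels'][:,:,::-1])
    return s
def ray(s,uv):
    H=s['pixels'].shape[0]; f=H/2/np.tan(np.radians(s['fov_y'])/2)
    d=np.array([(uv[0]-s['cx'])/f,-(uv[1]-s['cy'])/f,-1.])
    return np.array(s['eye']),np.array(s['orientation'])@d
def atz(s,uv,z):
    e,d=ray(s,uv); return e+d*(z-e[2])/d[2]
def proj(s,p):
    H=s['pixels'].shape[0]; f=H/2/np.tan(np.radians(s['fov_y'])/2)
    q=np.array(s['orientation']).T@(np.array(p)-np.array(s['eye']))
    return np.array([s['cx']-f*q[0]/q[2],s['cy']+f*q[1]/q[2]])
E
python3 - <<'E'
from h import *
np.set_printoptions(precision=1,suppress=True)
for n in('top','side'):
    s=snap(n,n+'0.png'); print(n,{k:s[k] for k in s if k!='pixels'})
    for t,z in(('charger',0),('well0',15),('well1',15),('well2',15),('well3',15),('cell_a',15),('spare_a',4),('tray',0),('selector_grip',72),('canister',0),('multitool',0),('light',0)):
        for r in env.place_of(t,s): print(t,round(r['score'],2),np.array(r['at']),atz(s,r['at'],z))
print(env.sense())
E
```

```text
pics
top {'fov_y': 50.97133432133509, 'cx': 286.45286353144166, 'cy': 208.2216735190867, 'eye': array([389.1, -22.6, 962.1]), 'orientation': array([[ 0.1,  1. , -0.2],
       [-1. ,  0.1, -0. ],
       [ 0. ,  0.2,  1. ]]), 'shot': 1}
charger 0.91 [363.2 236.6] [ 556.1 -181.2    0. ]
well0 0.95 [401.4 208.4] [ 625.  -258.5   15. ]
well0 0.93 [412.1 237.3] [ 563.1 -284.7   15. ]
well0 0.86 [369.2 219.9] [ 591.8 -189.4   15. ]
well0 0.58 [382.2 242.7] [ 544.5 -220.6   15. ]
well1 0.95 [401.4 208.4] [ 625.  -258.5   15. ]
well1 0.93 [412.1 237.3] [ 563.1 -284.7   15. ]
well1 0.86 [369.2 219.9] [ 591.8 -189.4   15. ]
well1 0.58 [382.2 242.7] [ 544.5 -220.6   15. ]
well2 0.95 [401.4 208.4] [ 625.  -258.5   15. ]
well2 0.93 [412.1 237.3] [ 563.1 -284.7   15. ]
well2 0.86 [369.2 219.9] [ 591.8 -189.4   15. ]
well2 0.58 [382.2 242.7] [ 544.5 -220.6   15. ]
well3 0.95 [401.4 208.4] [ 625.  -258.5   15. ]
well3 0.93 [412.1 237.3] [ 563.1 -284.7   15. ]
well3 0.86 [369.2 219.9] [ 591.8 -189.4   15. ]
well3 0.58 [382.2 242.7] [ 544.5 -220.6   15. ]
cell_a 0.76 [370.1 218.9] [ 594.2 -191.2   15. 
[... 2387 characters left out ...]
elector_grip 0.15 [303.3 312. ] [ 591.2 -232.1   72. ]
canister 0.61 [360.2 240. ] [748.8 -40.2   0. ]
multitool 0.64 [330.4 168.3] [744.4 189.8   0. ]
multitool 0.31 [324.7 342.8] [ 627.4 -248.7    0. ]
light 0.62 [344.7 197.2] [751.3  86.7   0. ]
{'time_s': 1.3, 'joint_positions': array([-1.4,  0.2,  1.5,  0. ,  1.4, -0.2]), 'dq': array([ 0., -0., -0., -0.,  0.,  0.]), 'tau': array([ -0. , -38.3, -29.2,  -0. ,   0. ,  -0. ]), 'tcp_pos': array([ 191.1, -542.3,  231.3]), 'orientation': array([[ 0.9,  0.3, -0. ],
       [ 0.3, -0.9,  0. ],
       [ 0. , -0. , -1. ]]), 'wrist_force': array([-0.3, -0.2, -0.3]), 'wrist_torque': array([0., 0., 0.]), 'grasp_force': 0.0, 'width': 85.32651302493201}
```

View both.

```bash
cd pics; python3 -c "
import cv2
a=cv2.imread('top0.png');b=cv2.imread('side0.png')
cv2.imwrite('c_top.png',cv2.resize(a[110:330,150:440],None,fx=2.7,fy=2.7,interpolation=cv2.INTER_CUBIC))
cv2.imwrite('c_side.png',cv2.resize(b[140:400,130:430],None,fx=2.3,fy=2.3,interpolation=cv2.INTER_CUBIC))"
```

```text
(no output)
```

View pics/c_top.png

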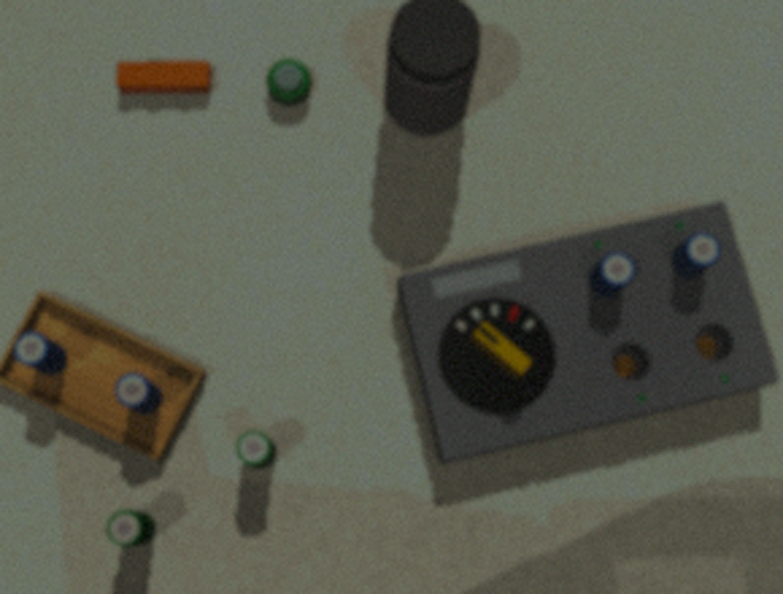

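View pics/c_side.png

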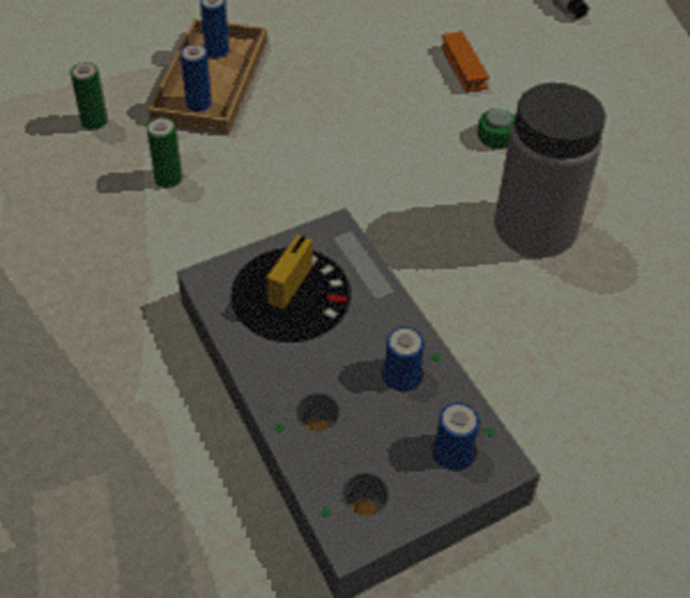

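The top view (crop/2.7+offset) shows the charger on the right with wells 1 and 3 filled (tops at pixels 410,202 and 378,209). Wells 0 and 2 are empty (414,237 and 383,244). The blue spares stand in the tray at (161,240) and (199,255).

Possible mix-ups are the green look-alikes at (244,276) and (197,305), the green light at (257,140) and the seated blue cells. I choose the two blue cells inside the tray.

```bash
cat > fit.py <<'E'
from h import *
from scipy.optimize import minimize, least_squares
np.set_printoptions(precision=2,suppress=True)
def disc(s,p,r=7):
    # bright disc centroid near predicted pixel (top of a cell)
    g=s['pixels'].min(2).astype(float); g=cv2.GaussianBlur(g,(0,0),.6)
    u,v=np.round(p).astype(int); w=g[v-r:v+r+1,u-r:u+r+1]
    m=(w>np.percentile(w,50)+.45*(w.max()-np.percentile(w,50))).astype(np.uint8)
    n,l,st,c=cv2.connectedComponentsWithStats(m)
    k=1+np.argmax(st[1:,4]); ww=np.where(l==k,w-np.percentile(w,50),0)
    yy,xx=np.mgrid[v-r:v+r+1,u-r:u+r+1]; return np.array([(ww*xx).sum(),(ww*yy).sum()])/ww.sum(),st[k,4]
def hull(s,x,y,a):
    c,sn=np.cos(a),np.sin(a)
    P=[proj(s,[x+c*i*75-sn*j*135,y+sn*i*75+c*j*135,z]) for i in(-1,1) for j in(-1,1) for z in(0,40)]
    return cv2.convexHull(np.array(P,np.float32))
if __name__=='__main__':
    S={n:snap(n) for n in('top','side')}
    C={}
    for n,s in S.items():
        for nm,g in dict(c3=(598,-190,79),c1=(627,-257,79),s1=(485,165,68),s2=(500,240,68)).items():
            uv,a=disc(s,proj(s,g)); C[nm,n]=uv
            print(n,nm,proj(s,g),uv,a,atz(s,uv,g[2]))
    for nm in('c3','c1','s1','s2'):
        A=[];b=[]
        for n,s in S.items():
            e,d=ray(s,C[nm,n]); d/=np.linalg.norm(d); Q=np.eye(3)-np.outer(d,d); A.append(Q);b.append(Q@e)
        print('tri',nm,np.linalg.lstsq(np.vstack(A),np.hstack(b),rcond=None)[0])
    for n,s in S.items():
        r=env.masks_of('charger',s)[0]; m=cv2.resize(r['mask'].astype(np.uint8),None,fx=4,fy=4,interpolation=cv2.INTER_NEAREST)
        def cost(p):
            o=np.zeros_like(m); cv2.fillPoly(o,[np.round((hull(s,p[0],p[1],p[2]/200)*4+1.5)*16).astype(np.int32)],1,shift=4)
            return (o!=m).sum()/m.sum()
        q=minimize(cost,[565,-180,.25*200],method='Nelder-Mead',options=dict(initial_simplex=[[565,-180,50],[580,-180,50],[565,-165,50],[565,-180,60]]))
        x,y,a=q.x; a/=200; print(n,'mask fit',q.x,a,np.degrees(a),q.fun)
        R=np.array([[np.cos(a),-np.sin(a)],[np.sin(a),np.cos(a)]])
        print('c1,c3,w0,w2,dial',[np.array([x,y])+R@p for p in np.array([(34,-94),(34,-26),(-34,-94),(-34,-26),(-5,75)])])
        for r in env.masks_of('well0',s)[:5]:
            v,u=np.nonzero(r['mask']); print('well',r['score'],u.mean(),v.mean(),len(u),atz(s,(u.mean(),v.mean()),40))
        r=env.masks_of('tray',s)[0]; 
        for r in env.place_of('selector_grip',s)[:1]: print(atz(s,r['at'],72))
E
python3 fit.py
```

```text
top c3 [375.59 211.02] [378.33 209.04] 75 [ 602.75 -195.37   79.  ]
top c1 [408.81 200.69] [409.94 201.7 ] 72 [ 625.1  -259.41   79.  ]
top s1 [197.1  248.26] [198.21 252.12] 71 [477.43 161.62  68.  ]
top s2 [161.85 237.19] [160.76 238.55] 74 [496.98 241.74  68.  ]
side c3 [302.61 286.24] [305.4 287.9] 89 [ 601.75 -193.73   79.  ]
side c1 [330.62 320.96] [329.35 321.78] 71 [ 624.8  -258.09   79.  ]
side s1 [218.98 160.94] [214.87 162.04] 41 [476.02 162.34  68.  ]
side s2 [223.71 140.37] [226.03 137.06] 90 [506.13 252.44  68.  ]
tri c3 [ 601.82 -194.99   80.94]
tri c1 [ 624.55 -258.98   80.57]
tri s1 [476.68 161.34  68.9 ]
tri s2 [501.   240.08  75.54]
top mask fit [ 561.76 -182.1    66.84] 0.33422400225966137 19.149624741449486 0.06721575104311543
c1,c3,w0,w2,dial [array([ 624.71, -259.74]), array([ 602.41, -195.5 ]), array([ 560.48, -282.05]), array([ 538.17, -217.81]), array([ 532.43, -112.89])]
well 0.9 364.7474922172259 233.53176524847228 8673 [ 556.05 -177.44   40.  ]
[ 526.75 -109.4    72.  ]
side mask fit [1218.33 1795.   -923.33] -4.616666666666666 -264.51551541873005 1.0
c1,c3,w0,w2,dial [array([1308.65, 1837.83]), array([1240.96, 1831.33]), array([1315.15, 1770.14]), array([1247.46, 1763.64]), array([1144.15, 1782.85])]
well 0.78 281.0800725952813 314.00733212341197 13775 [ 560.99 -210.96   40.  ]
[ 534.31 -112.18   72.  ]
```

```bash
cat >> h.py <<'E'
def go(*ts):
    s=env.sense(); R=s['orientation']; p=s['tcp_pos']
    print('t',s['time_s'],'tcp',np.round(p,1),'yaw y',round(np.degrees(np.arctan2(R[1,1],R[0,1])),2),'tilt',round(np.degrees(np.arccos(-R[2,2])),2),'F',np.round(s['wrist_force'],1),'w',round(s['width'],1),'g',round(s['grasp_force'],1))
    for t in ts: print(t,'->',np.round(R.T@(np.array(t)-p)/500,4))
E
python3 - <<'E'
from h import *
go((400,0,231),(477.2,161.5,150),(477.2,161.5,37))
E
```

```text
t 1.8 tcp [ 191.1 -542.3  231.3] yaw y -70.59 tilt 0.0 F [ 0.3 -0.5  0.7] w 85.8 g 0.0
(400, 0, 231) -> [ 7.545e-01 -8.842e-01  6.000e-04]
(477.2, 161.5, 150) -> [ 1.0075 -1.1375  0.1626]
(477.2, 161.5, 37) -> [ 1.0075 -1.1375  0.3886]
```

drive_tool(
  plan=[
    [[0.33,-0.375,0],0,0.6],
    [[0.33,-0.375,0],0,0.6],
    [[0.33,-0.375,0],0,0.6],
    [[0.33,-0.375,0],0,0.6],
    [[0.33,-0.375,0],0,0.6],
  ],
)

```text
time_s: 2.3
tcp_pos: [284.8, -308.9, 231.4]
orientation: [[0.943, 0.331, 0.001], [0.331, -0.943, -0.0], [0.001, 0.001, -1.0]]
wrist_force: [0.6, -0.1, 0.3]
width: 51.1
grasp_force: 0.0
```

drive_tool(
  plan=[
    [[0.33,-0.375,0],0,0.6],
    [[0.33,-0.375,0],0,0.6],
    [[0.33,-0.375,0],0,0.6],
    [[0.33,-0.375,0],0,0.6],
    [[0.33,-0.375,0],0,0.6],
  ],
)

```text
time_s: 2.8
tcp_pos: [378.2, -77.1, 231.8]
orientation: [[0.943, 0.332, 0.002], [0.332, -0.943, -0.001], [0.001, 0.001, -1.0]]
wrist_force: [1.0, -0.2, 0.3]
width: 51.0
grasp_force: 0.0
```

drive_tool(
  plan=[
    [[0.33,-0.375,0],0,0.6],
    [[0.33,-0.375,0],0,0.6],
    [[0.33,-0.375,0],0,0.6],
    [[0.33,-0.375,0],0,0.6],
    [[0.33,-0.375,0],0,0.6],
  ],
)

```text
time_s: 3.3
tcp_pos: [471.5, 155.0, 231.6]
orientation: [[0.943, 0.333, 0.001], [0.333, -0.943, -0.0], [0.001, 0.0, -1.0]]
wrist_force: [0.6, -0.2, 0.5]
width: 51.2
grasp_force: 0.0
```

```bash
python3 -c "
from h import *
go((477.2,161.5,100),(477.2,161.5,37))"
```

```text
t 3.3 tcp [471.5 155.  231.6] yaw y -70.54 tilt 0.06 F [ 0.6 -0.2  0.5] w 51.2 g 0.0
(477.2, 161.5, 100) -> [ 0.0148 -0.0085  0.2632]
(477.2, 161.5, 37) -> [ 0.0147 -0.0086  0.3892]
```

drive_tool(
  plan=[
    [[0.015,-0.0085,0.08],0,0.6],
    [[0.015,-0.0085,0.17],0,0.6],
    [[0.015,-0.0085,0.27],0,0.6],
    [[0.015,-0.0085,0.34],0,0.6],
    [[0.015,-0.0085,0.385],0,0.6],
  ],
)

```text
time_s: 3.8
tcp_pos: [474.2, 159.0, 35.6]
orientation: [[0.943, 0.333, -0.005], [0.333, -0.943, -0.001], [-0.005, -0.001, -1.0]]
wrist_force: [1.3, 0.2, -0.2]
width: 51.3
grasp_force: 0.0
```

```bash
python3 -c "
from h import *
go((477.2,161.5,37))
s=snap('side','g1.png'); t=snap('top','g1t.png')
a=cv2.resize(s['pixels'][90:240,140:300,::-1],None,fx=3.5,fy=3.5,interpolation=cv2.INTER_CUBIC)
cv2.imwrite('pics/g1c.png',a)"
```

```text
t 3.8 tcp [474.2 159.   35.6] yaw y -70.57 tilt 0.29 F [ 1.3  0.2 -0.2] w 51.3 g 0.0
(477.2, 161.5, 37) -> [ 0.0072 -0.0028 -0.0029]
```

View pics/g1c.png

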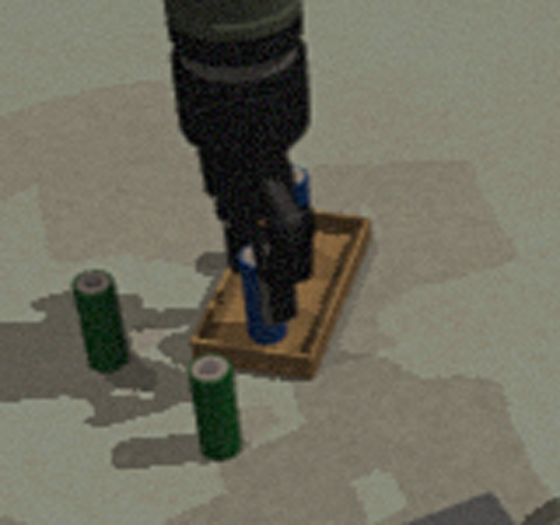

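The fingers straddle the blue spare in the tray (crop 265,300, which is pixel 216,176), and the green look-alikes are clear. I'll close now.

drive_tool(
  plan=[
    [[0.007,-0.003,-0.003],0,0.6],
    [[0.007,-0.003,-0.003],0,0.25],
    [[0.007,-0.003,-0.003],0,0.1],
    [[0.007,-0.003,-0.003],0,0.1],
    [[0.007,-0.003,-0.003],0,0.1],
  ],
  grip_force=40,
)

```text
time_s: 4.4
tcp_pos: [481.7, 162.3, 42.6]
orientation: [[0.943, 0.332, 0.005], [0.332, -0.943, 0.001], [0.005, 0.001, -1.0]]
wrist_force: [-0.1, 1.3, 6.1]
width: 24.7
grasp_force: 39.1
```

drive_tool(
  plan=[
    [[0,0,0],0,0.1],
    [[0,0,-0.05],0,0.1],
    [[0,0,-0.13],0,0.1],
    [[0,0,-0.21],0,0.1],
    [[0,0,-0.25],0,0.1],
  ],
)

```text
time_s: 4.9
tcp_pos: [481.4, 162.1, 169.5]
orientation: [[0.943, 0.332, 0.006], [0.332, -0.943, 0.001], [0.006, 0.001, -1.0]]
wrist_force: [0.6, -0.4, 0.2]
width: 24.8
grasp_force: 39.5
```

```bash
python3 -c "
from h import *
go((477.2,161.5,37),(560.6,-281.7,150))
s=env.sense();print(s['orientation'])"
```

```text
t 4.9 tcp [481.4 162.1 169.5] yaw y -70.59 tilt 0.37 F [ 0.6 -0.4  0.2] w 24.8 g 39.5
(477.2, 161.5, 37) -> [-0.0099 -0.0021  0.2649]
(560.6, -281.7, 150) -> [-0.1458  0.8897  0.0392]
[[ 9.43128294e-01  3.32367692e-01  6.38260092e-03]
 [ 3.32369071e-01 -9.43149000e-01  8.74486140e-04]
 [ 6.31039462e-03  1.29662652e-03 -9.99979249e-01]]
```

drive_tool(
  plan=[
    [[-0.07,0.44,0.02],0,0.1],
    [[-0.07,0.44,0.02],0,0.1],
    [[-0.07,0.44,0.02],0,0.1],
    [[-0.07,0.44,0.02],0,0.1],
    [[-0.07,0.44,0.02],0,0.1],
  ],
)

```text
time_s: 5.4
tcp_pos: [519.8, -61.3, 155.6]
orientation: [[0.944, 0.329, 0.001], [0.329, -0.944, -0.002], [0.0, 0.002, -1.0]]
wrist_force: [0.6, 0.9, -0.8]
width: 24.8
grasp_force: 39.7
```

drive_tool(
  plan=[
    [[-0.07,0.44,0.02],0,0.1],
    [[-0.07,0.44,0.02],0,0.1],
    [[-0.07,0.44,0.02],0,0.1],
    [[-0.07,0.44,0.02],0,0.1],
    [[-0.07,0.44,0.02],0,0.1],
  ],
)

```text
time_s: 5.9
tcp_pos: [559.6, -281.1, 145.4]
orientation: [[0.944, 0.329, 0.001], [0.329, -0.944, -0.002], [-0.0, 0.002, -1.0]]
wrist_force: [-0.1, 0.3, -0.9]
width: 24.5
grasp_force: 39.7
```

drive_tool(
  plan=[
    [[0,0,0],0,0.1],
    [[0,0,0],0,0.1],
    [[0,0,0],0,0.1],
  ],
)

```text
time_s: 6.2
tcp_pos: [559.2, -275.0, 145.1]
orientation: [[0.943, 0.333, -0.001], [0.333, -0.943, 0.001], [-0.001, -0.001, -1.0]]
wrist_force: [0.4, -0.4, -1.1]
width: 24.6
grasp_force: 39.7
```

```bash
python3 -c "
from h import *
go((560.6,-281.7,110))
for n in('top','side'):
  s=snap(n,'h1%s.png'%n)
  p=env.sense()['tcp_pos']
  q=proj(s,[p[0],p[1],p[2]+20]); print(n,q)
  u,v=map(int,q); c=s['pixels'][max(0,v-70):v+70,u-90:u+90,::-1]
  c=cv2.convertScaleAbs(c,alpha=1.6)
  globals()[n]=cv2.resize(c,(570,443),interpolation=cv2.INTER_CUBIC)
cv2.imwrite('pics/h1.png',cv2.resize(np.hstack([top,side]),(800,311)))
go((560.6,-281.7,110))"
```

```text
t 6.2 tcp [ 559.2 -275.   145.1] yaw y -70.53 tilt 0.08 F [ 0.4 -0.4 -1.1] w 24.6 g 39.7
(560.6, -281.7, 110) -> [-0.0018  0.0137  0.0701]
top [429.86401826 226.26823292]
side [289.89170669 303.25499859]
t 6.3 tcp [ 559.5 -274.8  145.3] yaw y -70.48 tilt 0.04 F [-0.1 -0.4 -1.1] w 24.8 g 39.7
(560.6, -281.7, 110) -> [-0.0026  0.0138  0.0706]
```

View pics/h1.png

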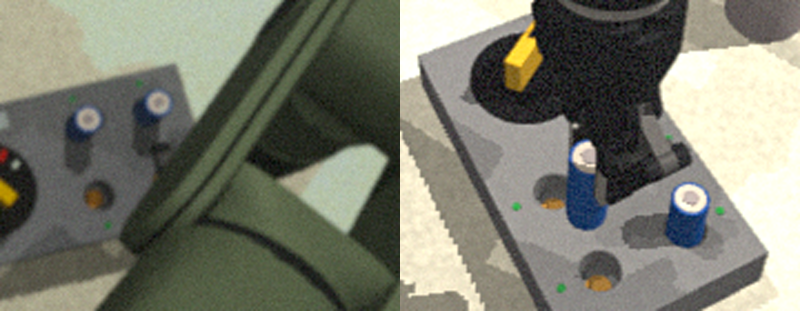

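The top view is blocked by the arm. The side view shows the held cell at pixel (283,316) and the empty well 0 mouth at about (289,353). The cell sits towards the -x edge of the pads, so I'll measure the held cell itself.

```bash
cat > held.py <<'E'
from h import *
from scipy.optimize import minimize
np.set_printoptions(precision=2,suppress=True)
def blue(s):
    p=s['pixels'].astype(int); return (p[...,2]>p[...,0]+18)&(p[...,2]>p[...,1]+10)
def sil(s,x,y,zb,h=63,k=4):
    a=np.linspace(0,2*np.pi,40); P=[proj(s,[x+13*np.cos(t),y+13*np.sin(t),z]) for t in a for z in(zb,zb+h)]
    o=np.zeros((420*k,560*k),np.uint8)
    cv2.fillPoly(o,[np.round((cv2.convexHull(np.array(P,np.float32))*k+(k-1)/2)*16).astype(np.int32)],1,shift=4); return o
def held(s,x0,y0,zb,h=63,ref=None,show=None):
    """fit x,y,zb(if free) of a cell: its left side and bottom must match the blue region"""
    u0,v0=map(int,proj(s,[x0,y0,zb+30])); B=blue(s); W=np.zeros_like(B); W[v0-45:v0+45,u0-32:u0+32]=1; B&=W
    n,l,st,c=cv2.connectedComponentsWithStats(B.astype(np.uint8)); k=1+np.argmax(st[1:,4]); B=(l==k)
    dark=(s['pixels'].max(2)<30)
    Bk=cv2.resize(B.astype(np.uint8),None,fx=4,fy=4,interpolation=cv2.INTER_NEAREST)
    white=cv2.resize(((s['pixels'].min(2)>70)).astype(np.uint8),None,fx=4,fy=4,interpolation=cv2.INTER_NEAREST)
    D=cv2.resize(dark.astype(np.uint8),None,fx=4,fy=4,interpolation=cv2.INTER_NEAREST)
    def cost(p):
        M=sil(s,p[0],p[1],zb,h); return ((Bk==1)&(M==0)).sum()+((M==1)&(Bk==0)&(D==0)&(white==0)).sum()
    q=minimize(cost,[x0,y0],method='Nelder-Mead',options=dict(initial_simplex=[[x0,y0],[x0+8,y0],[x0,y0+8]]))
    return q.x,q.fun/16,B.sum()
E
python3 - <<'E'
from held import *
s=snap('side')
go()
p=env.sense()['tcp_pos']
print('held',held(s,p[0],p[1],p[2]-38))
print('held',held(s,p[0]-8,p[1],p[2]-36))
for r in env.place_of('spare_a',s)[:4]: print(r['score'],r['at'],atz(s,r['at'],p[2]-38))
# check of method on seated cells (h above top: z 40..78)
print('c1',held(s,624.8,-259.3,40,38),'c3',held(s,602.3,-195.2,40,38))
u,v=map(int,proj(s,p+[0,0,20]))
c=s['pixels'][v-10:v+40,u-25:u+25].astype(int); print(c[::6,::4].tolist()[3])
E
```

```text
t 6.35 tcp [ 559.7 -274.9  145.4] yaw y -70.48 tilt 0.02 F [-0.2 -0.2 -0.4] w 24.6 g 39.7
held (array([ 550.95, -278.15]), np.float64(132.375), np.int64(403))
held (array([ 550.72, -279.26]), np.float64(133.125), np.int64(403))
0.82 [284.9, 329.3] [ 554.13 -277.75  107.42]
0.61 [222.8, 160.3] [492.86 114.64 107.42]
0.61 [201.7, 216.8] [446.31 -41.12 107.42]
0.6 [169.4, 193.1] [388.92  29.19 107.42]
c1 (array([ 625.01, -258.37]), np.float64(22.0), np.int64(320)) c3 (array([ 594.71, -157.61]), np.float64(448.875), np.int64(400))
[[77, 76, 74], [75, 69, 70], [95, 95, 91], [21, 35, 58], [21, 37, 68], [35, 43, 68], [50, 49, 47], [26, 22, 14], [25, 26, 28], [24, 20, 20], [15, 14, 14], [27, 23, 25], [29, 30, 30]]
```

drive_tool(
  plan=[
    [[0.016,0.011,0.04],0,0.1],
    [[0.016,0.011,0.08],0,0.1],
    [[0.016,0.011,0.105],0,0.1],
    [[0.016,0.011,0.11],0,0.1],
    [[0.016,0.011,0.11],0,0.1],
  ],
)

```text
time_s: 6.9
tcp_pos: [568.7, -278.5, 89.9]
orientation: [[0.943, 0.333, -0.001], [0.333, -0.943, 0.001], [-0.001, -0.001, -1.0]]
wrist_force: [0.5, 0.6, -0.7]
width: 24.5
grasp_force: 39.7
```

drive_tool(
  plan=[
    [[0,0,0],0,0.1],
    [[0,0,0],0,0.1],
  ],
)

```text
time_s: 7.1
tcp_pos: [569.8, -279.5, 91.7]
orientation: [[0.943, 0.332, 0.002], [0.332, -0.943, -0.001], [0.001, 0.002, -1.0]]
wrist_force: [0.0, 0.3, -1.0]
width: 24.4
grasp_force: 39.7
```

```bash
python3 - <<'E'
from held import *
s=snap('side','h2.png')
go()
p=env.sense()['tcp_pos']
for dz in(-36,-38,-40): print('held',dz,held(s,p[0]-8,p[1]-3,p[2]+dz))
print('c1',held(s,624.8,-259.3,40,38))
u,v=map(int,proj(s,[560,-281,60]))
im=cv2.convertScaleAbs(s['pixels'][:,:,::-1],alpha=1.8)
k=6; im=cv2.resize(im,None,fx=k,fy=k,interpolation=cv2.INTER_CUBIC)
a=np.linspace(0,2*np.pi,60)
for cx,cy,z,r,col in((560.3,-280.9,40,14.5,(0,0,255)),(538.1,-216.8,40,14.5,(0,0,255))):
    P=np.array([proj(s,[cx+r*np.cos(t),cy+r*np.sin(t),z]) for t in a]); cv2.polylines(im,[np.round(P*k+k/2).astype(np.int32)],True,col,1)
q,_,_=held(s,p[0]-8,p[1]-3,p[2]-38)
P=cv2.convexHull(np.array([proj(s,[q[0]+13*np.cos(t),q[1]+13*np.sin(t),z]) for t in a for z in(p[2]-38,p[2]+25)],np.float32))
cv2.polylines(im,[np.round(P*k+k/2).astype(np.int32)],True,(0,255,0),1)
cv2.imwrite('pics/h2c.png',im[(v-60)*k:(v+40)*k,(u-65)*k:(u+65)*k])
E
```

```text
t 7.15 tcp [ 569.8 -279.5   91.6] yaw y -70.59 tilt 0.13 F [ 0.4 -0.7 -0.9] w 24.9 g 39.7
held -36 (array([ 561.76, -280.68]), np.float64(121.375), np.int64(342))
held -38 (array([ 562.06, -279.67]), np.float64(120.5), np.int64(342))
held -40 (array([ 562.28, -278.66]), np.float64(119.5625), np.int64(342))
c1 (array([ 640.07, -266.78]), np.float64(115.25), np.int64(142))
```

View pics/h2c.png

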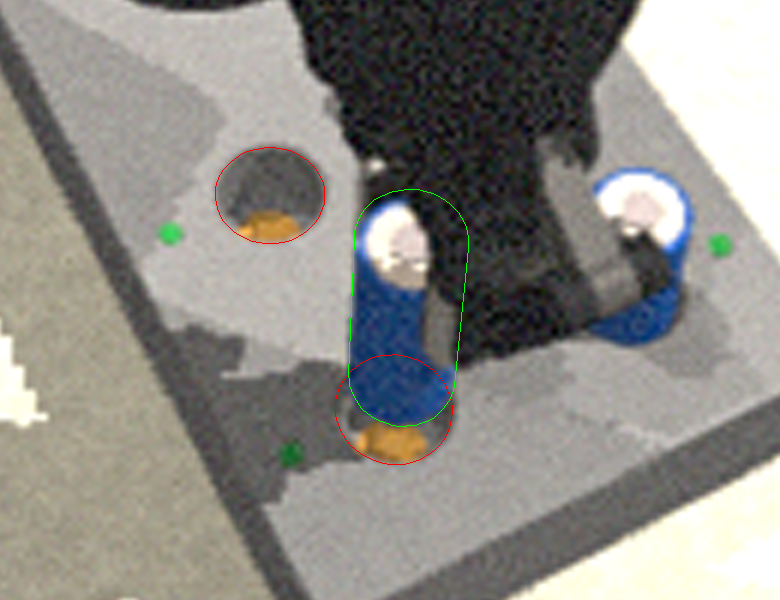

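The well outlines fit the picture (well 2 at crop 270,195 and well 0 at 394,410). The cell's base is about 2 mm off the centre of well 0. I'll correct that and lower gently.

drive_tool(
  plan=[
    [[-0.0044,0.0014,0.0],0,0.1],
    [[-0.0044,0.0014,0.01],0,0.1],
    [[-0.0044,0.0014,0.02],0,0.1],
    [[-0.0044,0.0014,0.03],0,0.1],
    [[-0.0044,0.0014,0.036],0,0.1],
  ],
)

```text
time_s: 7.65
tcp_pos: [567.4, -280.2, 71.6]
orientation: [[0.943, 0.332, 0.0], [0.332, -0.943, 0.0], [0.0, -0.0, -1.0]]
wrist_force: [1.5, -0.4, -0.4]
width: 24.9
grasp_force: 39.9
```

drive_tool(
  plan=[
    [[0,0,0],0,0.1],
    [[0,0,0],0,0.1],
  ],
)

```text
time_s: 7.85
tcp_pos: [567.2, -280.1, 71.8]
orientation: [[0.943, 0.332, -0.0], [0.332, -0.943, 0.001], [-0.0, -0.001, -1.0]]
wrist_force: [1.2, 0.5, -2.1]
width: 24.3
grasp_force: 39.8
```

drive_tool(
  plan=[
    [[0,0,0.01],0,0.1],
    [[0,0,0.02],0,0.1],
    [[0,0,0.028],0,0.1],
    [[0,0,0.034],0,0.1],
    [[0,0,0.034],0,0.1],
  ],
)

```text
time_s: 8.35
tcp_pos: [567.2, -280.2, 54.7]
orientation: [[0.943, 0.332, -0.0], [0.332, -0.943, 0.0], [0.0, -0.0, -1.0]]
wrist_force: [2.9, 1.3, -3.1]
width: 24.4
grasp_force: 39.8
```

drive_tool(
  plan=[
    [[0,0,0.002],0,0.1],
    [[0,0,0.006],0,0.1],
    [[0,0,0.006],0,0.1],
  ],
)

```text
time_s: 8.65
tcp_pos: [567.6, -280.3, 53.7]
orientation: [[0.943, 0.332, 0.0], [0.332, -0.943, -0.0], [0.0, 0.0, -1.0]]
wrist_force: [0.5, 3.5, 4.5]
width: 24.3
grasp_force: 40.5
```

drive_tool(
  plan=[
    [[0,0,0.006],0,0.1],
    [[0,0,0.006],0,0.1],
    [[0,0,0.006],0,0.1],
  ],
)

```text
time_s: 8.95
tcp_pos: [568.1, -280.3, 53.5]
orientation: [[0.943, 0.333, 0.001], [0.333, -0.943, -0.0], [0.001, 0.001, -1.0]]
wrist_force: [-3.7, 5.4, 17.1]
width: 24.5
grasp_force: 42.3
```

drive_tool(
  plan=[
    [[0,0,0],0,0.5],
    [[0,0,0],0,0.5],
    [[0,0,0],0,0.5],
    [[0,0,-0.06],0,0.5],
    [[0,0,-0.14],0,0.5],
  ],
)

```text
time_s: 9.45
tcp_pos: [564.3, -278.9, 115.9]
orientation: [[0.943, 0.332, -0.008], [0.332, -0.943, 0.005], [-0.006, -0.007, -1.0]]
wrist_force: [0.1, -0.1, 0.0]
width: 42.5
grasp_force: 0.0
```

drive_tool(
  plan=[
    [[0,-0.1,-0.08],0,0.5],
    [[0.05,-0.2,-0.08],0,0.5],
    [[0.07,-0.3,-0.08],0,0.5],
    [[0.07,-0.4,-0.08],0,0.5],
    [[0.07,-0.44,-0.08],0,0.6],
  ],
)

```text
time_s: 9.95
tcp_pos: [525.7, -58.7, 158.7]
orientation: [[0.943, 0.333, -0.002], [0.333, -0.943, 0.001], [-0.001, -0.001, -1.0]]
wrist_force: [-0.6, 0.1, -0.6]
width: 51.5
grasp_force: 0.0
```

```bash
python3 - <<'E'
from fit import *
go((497,242,130))
for n in('top','side'):
  s=snap(n,'i1%s.png'%n)
  for nm,g in dict(c1=(624.8,-259.3,79),c3=(602.4,-195.3,79),w0=(560.6,-281.7,79),s2=(497.5,242,68)).items():
    uv,a=disc(s,proj(s,g)); print(n,nm,proj(s,g),uv,a,atz(s,uv,g[2]))
E
```

```text
t 9.95 tcp [525.7 -58.7 158.7] yaw y -70.52 tilt 0.1 F [-0.6  0.1 -0.6] w 51.5 g 0.0
(497, 242, 130) -> [ 0.15 -0.59  0.06]
top c1 [409.88 201.83] [410.69 201.92] 61 [ 624.79 -260.97   79.  ]
top c3 [378.29 209.2 ] [381.29 210.37] 23 [ 600.59 -201.57   79.  ]
top w0 [419.54 233.55] [420.08 233.99] 72 [ 559.8  -282.82   79.  ]
top s2 [160.68 238.29] [160.58 238.24] 66 [497.59 242.2   68.  ]
side c1 [329.54 322.5 ] [329.78 324.4 ] 44 [ 624.38 -262.44   79.  ]
side c3 [306.   288.67] [305.17 288.32] 48 [ 601.24 -194.47   79.  ]
side w0 [289.28 341.72] [288.17 341.6 ] 78 [ 559.07 -281.3    79.  ]
side s2 [222.56 139.95] [217.07 139.85] 43 [485.07 244.08  68.  ]
```

drive_tool(
  plan=[
    [[0.075,-0.3,0],0,0.6],
    [[0.075,-0.3,0],0,0.6],
    [[0.075,-0.3,0],0,0.6],
    [[0.147,-0.59,0],0,0.6],
    [[0.147,-0.59,0],0,0.6],
  ],
)

```text
time_s: 10.55
tcp_pos: [503.7, 188.5, 159.0]
orientation: [[0.944, 0.331, 0.0], [0.331, -0.944, -0.001], [-0.0, 0.001, -1.0]]
wrist_force: [0.4, -0.1, -0.0]
width: 50.8
grasp_force: 0.0
```

drive_tool(
  plan=[
    [[0.03,-0.12,0.03],0,0.6],
    [[0.03,-0.12,0.06],0,0.6],
    [[0.03,-0.12,0.06],0,0.6],
    [[0.03,-0.12,0.06],0,0.6],
    [[0.03,-0.12,0.06],0,0.6],
  ],
)

```text
time_s: 11.05
tcp_pos: [498.8, 247.9, 129.8]
orientation: [[0.944, 0.331, 0.001], [0.331, -0.944, -0.0], [0.001, 0.001, -1.0]]
wrist_force: [-0.0, -0.1, 1.4]
width: 51.0
grasp_force: 0.0
```

```bash
python3 -c "
from h import *
go((496,241.5,40))"
```

```text
t 11.05 tcp [498.8 247.9 129.8] yaw y -70.69 tilt 0.06 F [-0.  -0.1  1.4] w 51.0 g 0.0
(496, 241.5, 40) -> [-0.0096  0.01    0.1796]
```

drive_tool(
  plan=[
    [[-0.0096,0.01,0.04],0,0.6],
    [[-0.0096,0.01,0.09],0,0.6],
    [[-0.0096,0.01,0.14],0,0.6],
    [[-0.0096,0.01,0.175],0,0.6],
    [[-0.0096,0.01,0.175],0,0.6],
  ],
)

```text
time_s: 11.55
tcp_pos: [493.6, 240.7, 40.0]
orientation: [[0.944, 0.33, -0.004], [0.33, -0.944, -0.002], [-0.005, 0.0, -1.0]]
wrist_force: [-0.9, 0.3, -0.7]
width: 51.0
grasp_force: 0.0
```

drive_tool(
  plan=[
    [[0,0,0],0,0.6],
    [[0,0,0],0,0.6],
  ],
)

```text
time_s: 11.75
tcp_pos: [496.7, 242.7, 43.6]
orientation: [[0.943, 0.331, 0.003], [0.331, -0.943, 0.001], [0.003, 0.0, -1.0]]
wrist_force: [-0.2, -0.1, -0.5]
width: 51.4
grasp_force: 0.0
```

```bash
python3 -c "
from h import *
go((496,241.5,42))"
```

```text
t 11.75 tcp [496.7 242.7  43.6] yaw y -70.65 tilt 0.2 F [-0.2 -0.1 -0.5] w 51.4 g 0.0
(496, 241.5, 42) -> [-0.0021  0.0019  0.0032]
```

drive_tool(
  plan=[
    [[-0.002,0.002,0.003],0,0.6],
    [[-0.002,0.002,0.003],0,0.25],
    [[-0.002,0.002,0.003],0,0.1],
    [[-0.002,0.002,0.003],0,0.1],
    [[-0.002,0.002,0.003],0,0.1],
  ],
  grip_force=40,
)

```text
time_s: 12.25
tcp_pos: [494.7, 241.8, 41.0]
orientation: [[0.943, 0.333, 0.001], [0.333, -0.943, 0.0], [0.001, 0.0, -1.0]]
wrist_force: [-1.6, 0.3, 3.7]
width: 24.8
grasp_force: 39.4
```

drive_tool(
  plan=[
    [[0,0,0],0,0.1],
    [[0,0,-0.05],0,0.1],
    [[0,0,-0.13],0,0.1],
    [[0,0,-0.21],0,0.1],
    [[0,0,-0.23],0,0.1],
  ],
)

```text
time_s: 12.75
tcp_pos: [497.2, 242.7, 160.0]
orientation: [[0.943, 0.333, 0.008], [0.333, -0.943, 0.003], [0.009, 0.0, -1.0]]
wrist_force: [0.8, 1.0, -0.1]
width: 24.8
grasp_force: 39.4
```

drive_tool(
  plan=[
    [[0,0,0],0,0.1],
    [[0,0,0],0,0.1],
  ],
)

```text
time_s: 12.95
tcp_pos: [493.0, 241.3, 153.5]
orientation: [[0.943, 0.332, -0.003], [0.332, -0.943, -0.001], [-0.003, -0.0, -1.0]]
wrist_force: [0.2, 0.3, -0.4]
width: 24.8
grasp_force: 39.4
```

```bash
python3 -c "
from h import *
go((542,-217,150))"
```

```text
t 12.95 tcp [493.  241.3 153.5] yaw y -70.59 tilt 0.18 F [ 0.2  0.3 -0.4] w 24.8 g 39.4
(542, -217, 150) -> [-0.2121  0.897   0.0076]
```

drive_tool(
  plan=[
    [[-0.106,0.448,0],0,0.1],
    [[-0.106,0.448,0],0,0.1],
    [[-0.106,0.448,0],0,0.1],
    [[-0.106,0.448,0],0,0.1],
    [[-0.106,0.448,0],0,0.1],
  ],
)

```text
time_s: 13.45
tcp_pos: [516.7, 9.8, 152.3]
orientation: [[0.944, 0.33, -0.005], [0.33, -0.944, -0.0], [-0.005, -0.002, -1.0]]
wrist_force: [1.0, 0.6, -1.6]
width: 24.7
grasp_force: 39.6
```

drive_tool(
  plan=[
    [[-0.106,0.448,0],0,0.1],
    [[-0.106,0.448,0],0,0.1],
    [[-0.106,0.448,0],0,0.1],
    [[-0.106,0.448,0],0,0.1],
    [[-0.106,0.448,0],0,0.1],
  ],
)

```text
time_s: 13.95
tcp_pos: [541.4, -219.0, 152.1]
orientation: [[0.944, 0.33, -0.004], [0.33, -0.944, 0.002], [-0.004, -0.003, -1.0]]
wrist_force: [1.5, -0.6, 0.0]
width: 24.8
grasp_force: 39.7
```

drive_tool(
  plan=[
    [[0,0,0.04],0,0.1],
    [[0,0,0.08],0,0.1],
    [[0,0,0.11],0,0.1],
    [[0,0,0.11],0,0.1],
    [[0,0,0.11],0,0.1],
  ],
)

```text
time_s: 14.45
tcp_pos: [542.4, -215.4, 98.9]
orientation: [[0.943, 0.333, -0.002], [0.333, -0.943, 0.001], [-0.002, -0.002, -1.0]]
wrist_force: [0.4, 0.0, -0.5]
width: 24.6
grasp_force: 39.7
```

drive_tool(
  plan=[
    [[0,0,0],0,0.1],
    [[0,0,0],0,0.1],
    [[0,0,0],0,0.1],
  ],
)

```text
time_s: 14.75
tcp_pos: [543.9, -216.4, 101.4]
orientation: [[0.943, 0.333, 0.002], [0.333, -0.943, -0.001], [0.001, 0.002, -1.0]]
wrist_force: [0.4, -0.1, -1.7]
width: 24.6
grasp_force: 39.7
```

```bash
cat > look.py <<'E'
from held import *
import sys
s=snap('side')
go()
p=env.sense()['tcp_pos']; zb=p[2]-37
q,c,n=held(s,p[0]-3,p[1]-1,zb); print('held',q,c,n, held(s,p[0]-3,p[1]-1,zb-1)[0])
d=np.array([538.0-q[0],-216.8-q[1],0]); print('shift',env.sense()['orientation'].T@d/500)
u,v=map(int,proj(s,[538,-217,60])); k=6
im=cv2.resize(cv2.convertScaleAbs(s['pixels'][:,:,::-1],alpha=1.8),None,fx=k,fy=k,interpolation=cv2.INTER_CUBIC)
a=np.linspace(0,2*np.pi,60)
P=np.array([proj(s,[538+14.5*np.cos(t),-216.8+14.5*np.sin(t),40]) for t in a]); cv2.polylines(im,[np.round(P*k+k/2).astype(np.int32)],True,(0,0,255),1)
P=cv2.convexHull(np.array([proj(s,[q[0]+13*np.cos(t),q[1]+13*np.sin(t),z]) for t in a for z in(zb,zb+63)],np.float32))
cv2.polylines(im,[np.round(P*k+k/2).astype(np.int32)],True,(0,255,0),1)
cv2.imwrite('pics/'+sys.argv[1],im[(v-60)*k:(v+40)*k,(u-65)*k:(u+65)*k])
E
python3 look.py j1.png
```

```text
t 14.8 tcp [ 543.8 -216.3  101.3] yaw y -70.57 tilt 0.1 F [ 0.9  0.3 -0.4] w 24.4 g 39.7
held [ 545.62 -213.91] 165.75 211 [ 545.98 -212.99]
shift [-0.02  0.   -0.  ]
```

View pics/j1.png

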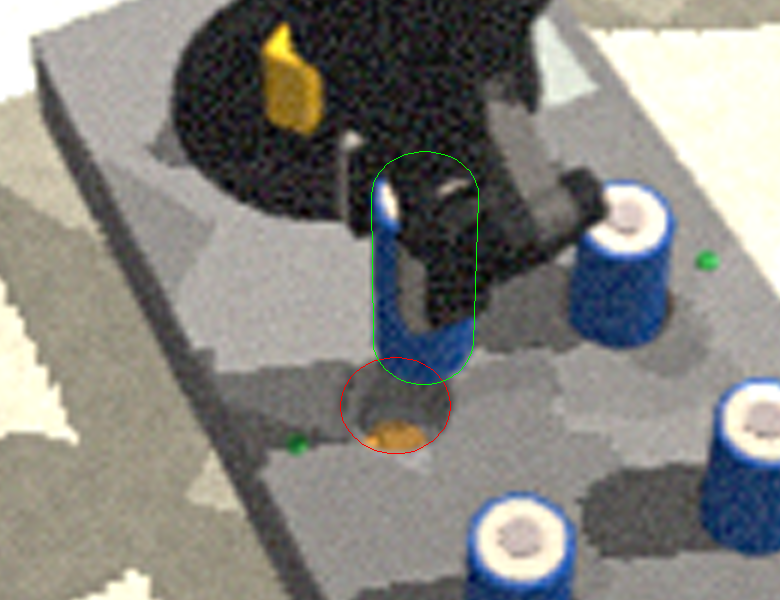

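Well 0's cell is seated at crop (520,540). The held cell's base at crop (424,340) needs about 8 mm along tool -x to reach well 2 at (396,405).

drive_tool(
  plan=[
    [[-0.016,-0.0005,0.0],0,0.1],
    [[-0.016,-0.0005,0.02],0,0.1],
    [[-0.016,-0.0005,0.03],0,0.1],
    [[-0.016,-0.0005,0.03],0,0.1],
    [[-0.016,-0.0005,0.03],0,0.1],
  ],
)

```text
time_s: 15.3
tcp_pos: [535.2, -218.4, 84.7]
orientation: [[0.943, 0.332, -0.001], [0.332, -0.943, 0.001], [-0.001, -0.001, -1.0]]
wrist_force: [0.2, -0.0, -0.3]
width: 24.5
grasp_force: 39.7
```

drive_tool(
  plan=[
    [[0,0,0],0,0.1],
    [[0,0,0],0,0.1],
  ],
)

```text
time_s: 15.5
tcp_pos: [535.9, -218.7, 85.5]
orientation: [[0.943, 0.332, 0.001], [0.332, -0.943, -0.0], [0.0, 0.0, -1.0]]
wrist_force: [0.0, -0.1, -0.7]
width: 25.0
grasp_force: 39.7
```

```bash
python3 look.py j2.png
```

```text
t 15.55 tcp [ 535.9 -218.7   85.6] yaw y -70.58 tilt 0.04 F [-0.1  0.5 -1. ] w 24.7 g 39.7
held [ 537.85 -215.79] 155.8125 195 [ 537.92 -215.17]
shift [-0.  0.  0.]
```

View pics/j2.png

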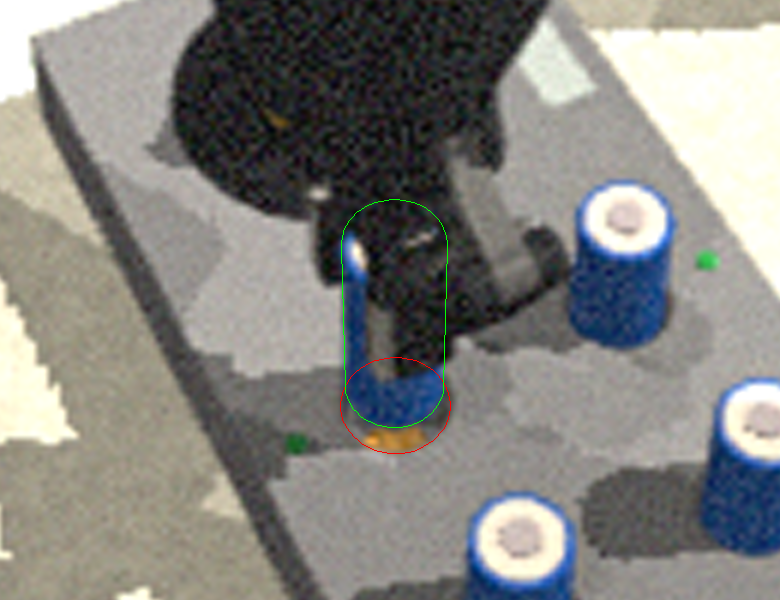

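The cell is now over well 2, with its base at crop (394,390) and the well at (396,405). I'll lower it.

drive_tool(
  plan=[
    [[0,0.001,0.005],0,0.1],
    [[0,0.001,0.012],0,0.1],
    [[0,0.001,0.02],0,0.1],
    [[0,0.001,0.028],0,0.1],
    [[0,0.001,0.028],0,0.1],
  ],
)

```text
time_s: 16.05
tcp_pos: [535.2, -218.6, 70.3]
orientation: [[0.943, 0.332, -0.001], [0.332, -0.943, 0.001], [-0.001, -0.001, -1.0]]
wrist_force: [0.7, 0.1, -0.5]
width: 24.8
grasp_force: 39.7
```

drive_tool(
  plan=[
    [[0,0,0.01],0,0.1],
    [[0,0,0.02],0,0.1],
    [[0,0,0.03],0,0.1],
    [[0,0,0.034],0,0.1],
    [[0,0,0.034],0,0.1],
  ],
)

```text
time_s: 16.55
tcp_pos: [535.3, -218.8, 53.6]
orientation: [[0.943, 0.332, -0.001], [0.332, -0.943, 0.001], [-0.001, -0.001, -1.0]]
wrist_force: [-0.1, 0.7, -0.8]
width: 25.1
grasp_force: 39.7
```

drive_tool(
  plan=[
    [[0,0,0.003],0,0.1],
    [[0,0,0.006],0,0.1],
    [[0,0,0.008],0,0.1],
    [[0,0,0.008],0,0.1],
  ],
)

```text
time_s: 16.95
tcp_pos: [536.1, -219.2, 52.0]
orientation: [[0.943, 0.332, 0.0], [0.332, -0.943, -0.0], [0.0, 0.0, -1.0]]
wrist_force: [-2.3, 1.7, 8.0]
width: 24.7
grasp_force: 40.6
```

drive_tool(
  plan=[
    [[0,0,0.003],0,0.1],
    [[0,0,0.003],0,0.1],
    [[0,0,0.003],0,0.1],
  ],
)

```text
time_s: 17.25
tcp_pos: [536.4, -219.2, 52.0]
orientation: [[0.943, 0.333, 0.001], [0.333, -0.943, -0.0], [0.001, 0.001, -1.0]]
wrist_force: [-5.1, 3.7, 15.3]
width: 24.6
grasp_force: 41.4
```

drive_tool(
  plan=[
    [[0,0,0],0,0.5],
    [[0,0,0],0,0.5],
    [[0,0,0],0,0.5],
    [[0,0,-0.06],0,0.5],
    [[0,0,-0.14],0,0.5],
  ],
)

```text
time_s: 17.75
tcp_pos: [533.2, -217.7, 116.1]
orientation: [[0.943, 0.332, -0.007], [0.332, -0.943, 0.004], [-0.005, -0.006, -1.0]]
wrist_force: [0.0, 0.1, -0.3]
width: 42.6
grasp_force: 0.0
```

drive_tool(
  plan=[
    [[0,0,-0.04],-0.2,0.5],
    [[0,-0.1,-0.06],-0.5,0.5],
    [[0,-0.2,-0.06],-0.8,0.5],
    [[0.03,-0.2,-0.06],-1,0.6],
    [[0.03,-0.2,-0.06],-1,0.6],
  ],
)

```text
time_s: 18.25
tcp_pos: [516.7, -118.2, 148.5]
orientation: [[0.649, 0.761, 0.0], [0.761, -0.649, 0.0], [0.0, 0.0, -1.0]]
wrist_force: [0.6, -0.5, 0.7]
width: 51.1
grasp_force: 0.0
```

```bash
python3 - <<'E'
from fit import *
go((532.6,-112.6,130))
for n in('top','side'):
  s=snap(n,'k1%s.png'%n)
  for nm,g in dict(c1=(624.8,-259.3,79),c3=(602.4,-195.3,79),w0=(560.6,-281.7,79),w2=(538.2,-217.6,79)).items():
    uv,a=disc(s,proj(s,g)); print(n,nm,uv-proj(s,g),a,atz(s,uv,g[2]))
E
```

```text
t 18.25 tcp [ 516.7 -118.2  148.5] yaw y -40.44 tilt 0.01 F [ 0.6 -0.5  0.7] w 51.1 g 0.0
(532.6, -112.6, 130) -> [0.03 0.02 0.04]
top c1 [-0.94 -3.2 ] 8 [ 631.39 -257.06   79.  ]
top c3 [ 2.59 -5.21] 50 [ 613.94 -199.97   79.  ]
top w0 [6.06 2.32] 36 [ 557.13 -294.14   79.  ]
top w2 [-1.85 -6.09] 12 [ 550.26 -213.19   79.  ]
side c1 [-0.26 -0.65] 71 [ 624.68 -258.18   79.  ]
side c3 [-0.02 -0.78] 76 [ 602.67 -193.83   79.  ]
side w0 [-1.09 -0.02] 80 [ 559.07 -281.46   79.  ]
side w2 [0.06 0.07] 70 [ 538.27 -217.74   79.  ]
```

drive_tool(
  plan=[
    [[0.029,0.017,0.03],-0.19,0.6],
    [[0.029,0.017,0.07],-0.19,0.6],
    [[0.029,0.017,0.09],-0.19,0.6],
    [[0.029,0.017,0.09],-0.19,0.6],
    [[0.029,0.017,0.09],-0.19,0.6],
  ],
)

```text
time_s: 18.85
tcp_pos: [532.5, -115.0, 103.9]
orientation: [[0.573, 0.819, -0.0], [0.819, -0.573, -0.0], [-0.0, -0.0, -1.0]]
wrist_force: [-0.3, 0.1, -0.8]
width: 51.5
grasp_force: 0.0
```

drive_tool(
  plan=[
    [[0,0,0],0,0.6],
    [[0,0,0],0,0.6],
  ],
)

```text
time_s: 19.05
tcp_pos: [533.2, -114.7, 104.8]
orientation: [[0.572, 0.82, 0.002], [0.82, -0.572, -0.001], [0.0, 0.002, -1.0]]
wrist_force: [0.9, 0.4, 0.1]
width: 51.4
grasp_force: 0.0
```

```bash
python3 - <<'E'
from h import *
go((532.6,-112.6,57))
for n in('side',):
  s=snap(n,'l1.png'); p=env.sense()['tcp_pos']
  q=proj(s,[532.6,-112.6,72]); print(n,q, [ (r['score'],r['at']) for r in env.place_of('selector_grip',s)])
  u,v=map(int,q)
  cv2.imwrite('pics/l1c.png',cv2.resize(cv2.convertScaleAbs(s['pixels'][v-50:v+100,u-70:u+100,::-1],alpha=1.8),None,fx=4,fy=4,interpolation=cv2.INTER_CUBIC))
# yellow in top picture before the arm came: dial axis
for n in('top','side'):
  s=env.snapshot(n); im=cv2.imread('pics/%s0.png'%n)[:,:,::-1].astype(int)
  m=(im[...,0]>im[...,2]+45)&(im[...,1]>im[...,2]+25); m[:, :250]=0; m[300:]=0
  v,u=np.nonzero(m); print(n,len(u),atz(s,(u.mean(),v.mean()),80 if n=='top' else 72))
  w=np.array([atz(s,(a,b),80)[:2] for a,b in zip(u,v)]); e=np.linalg.eigh(np.cov(w.T))[1][:,1]; print(np.degrees(np.arctan2(e[1],e[0])))
E
```

```text
t 19.05 tcp [ 533.2 -114.7  104.8] yaw y -34.92 tilt 0.11 F [0.9 0.4 0.1] w 51.4 g 0.0
(532.6, -112.6, 57) -> [ 0.0028 -0.0036  0.0957]
side [255.93130852 255.99419734] [(0.59, [255.3, 253.6])]
top 193 [ 588.83493073 -101.60763576   80.        ]
-163.26045692593746
side 550 [625.51782969 -36.8200495   72.        ]
-137.73095961464557
```

View pics/l1c.png

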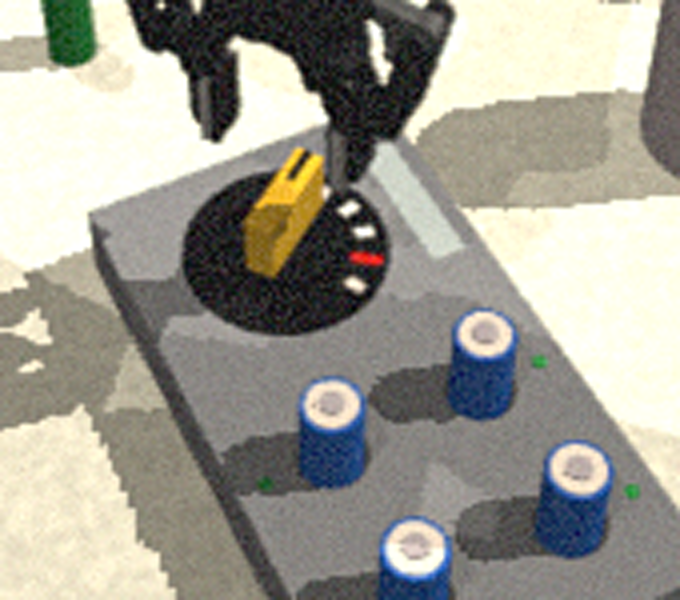

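All four cells are seated, with equal heads at crop (332,430), (483,365), (415,560) and (573,495). The yellow bar at (285,210) is at rest between the fingers. I'll lower onto it.

drive_tool(
  plan=[
    [[0.002,-0.0035,0.03],0,0.6],
    [[0.002,-0.0035,0.06],0,0.6],
    [[0.002,-0.0035,0.085],0,0.6],
    [[0.002,-0.0035,0.094],0,0.6],
    [[0.002,-0.0035,0.094],0,0.6],
  ],
)

```text
time_s: 19.75
tcp_pos: [531.0, -112.2, 55.9]
orientation: [[0.572, 0.82, -0.002], [0.82, -0.572, 0.001], [-0.0, -0.002, -1.0]]
wrist_force: [0.1, 0.6, 0.0]
width: 51.2
grasp_force: 0.0
```

drive_tool(
  plan=[
    [[0,0,0],0,0.6],
    [[0,0,0],0,0.4],
    [[0,0,0],0,0.3],
    [[0,0,0],0,0.2],
    [[0,0,0],0,0.05],
  ],
  grip_force=60,
)

```text
time_s: 20.25
tcp_pos: [532.5, -113.0, 57.5]
orientation: [[0.572, 0.82, 0.002], [0.82, -0.572, -0.001], [0.0, 0.002, -1.0]]
wrist_force: [1.3, -1.5, 1.4]
width: 13.0
grasp_force: 60.4
```

drive_tool(
  plan=[
    [[0,0,0],0,0.05],
    [[0,0,0],0,0.05],
    [[0,0,0],0,0.05],
  ],
)

```text
time_s: 20.55
tcp_pos: [532.5, -112.9, 57.5]
orientation: [[0.572, 0.82, 0.002], [0.82, -0.572, -0.001], [0.0, 0.002, -1.0]]
wrist_force: [2.1, -1.3, 2.9]
width: 12.8
grasp_force: 60.6
```

```bash
python3 -c "
from h import *
go((532.6,-112.6,57)); print(env.sense()['wrist_torque'],env.sense()['joint_positions'])"
```

```text
t 20.55 tcp [ 532.5 -112.9   57.5] yaw y -34.88 tilt 0.12 F [ 2.1 -1.3  2.9] w 12.8 g 60.6
(532.6, -112.6, 57) -> [ 0.0006 -0.0002  0.0009]
[-0.2526952  -0.20752117  0.12174076] [-3.67780355e-01  3.49791596e-01  1.75865501e+00 -2.78912235e-04
  1.03110952e+00  2.41123922e-01]
```

drive_tool(
  plan=[
    [[0,0,0],0.16,0.05],
    [[0,0,0],0.32,0.05],
    [[0,0,0],0.48,0.05],
    [[0,0,0],0.64,0.05],
    [[0,0,0],0.8,0.05],
  ],
  grip_force=80,
)

```text
time_s: 21.05
tcp_pos: [532.1, -112.4, 57.5]
orientation: [[0.858, 0.514, 0.001], [0.514, -0.858, 0.0], [0.001, 0.0, -1.0]]
wrist_force: [0.8, 1.3, 5.3]
width: 12.3
grasp_force: 82.0
```

```bash
python3 -c "
from h import *
go(); print(env.sense()['wrist_torque'])"
```

```text
t 21.05 tcp [ 532.1 -112.4   57.5] yaw y -59.08 tilt 0.04 F [0.8 1.3 5.3] w 12.3 g 82.0
[ 0.06175535 -0.02471085  0.18896723]
```

drive_tool(
  plan=[
    [[0,0,0],0.16,0.05],
    [[0,0,0],0.32,0.05],
    [[0,0,0],0.48,0.05],
    [[0,0,0],0.64,0.05],
    [[0,0,0],0.8,0.05],
  ],
)

```text
time_s: 21.55
tcp_pos: [531.9, -111.7, 57.5]
orientation: [[0.993, 0.12, 0.0], [0.12, -0.993, 0.001], [0.0, -0.001, -1.0]]
wrist_force: [-0.7, 1.6, 7.3]
width: 12.3
grasp_force: 82.2
```

```bash
python3 -c "
from h import *
go(); print(env.sense()['wrist_torque'])"
```

```text
t 21.55 tcp [ 531.9 -111.7   57.5] yaw y -83.08 tilt 0.07 F [-0.7  1.6  7.3] w 12.3 g 82.2
[ 0.37414151 -0.01885078  0.26850444]
```

drive_tool(
  plan=[
    [[0,0,0],0.1,0.05],
    [[0,0,0],0.2,0.05],
    [[0,0,0],0.2,0.05],
  ],
)

```text
time_s: 21.85
tcp_pos: [531.9, -111.5, 57.5]
orientation: [[1.0, 0.019, 0.0], [0.019, -1.0, 0.001], [0.0, -0.001, -1.0]]
wrist_force: [-0.4, 2.0, 6.7]
width: 12.9
grasp_force: 82.2
```

```bash
python3 -c "
from h import *
go(); print(env.sense()['wrist_torque'])"
```

```text
t 21.85 tcp [ 531.9 -111.5   57.5] yaw y -88.9 tilt 0.08 F [-0.4  2.   6.7] w 12.9 g 82.2
[ 0.40864823 -0.00363023  0.27449658]
```

drive_tool(
  plan=[
    [[0,0,0],0.15,0.05],
    [[0,0,0],0.3,0.05],
    [[0,0,0],0.4,0.05],
    [[0,0,0],0.4,0.05],
    [[0,0,0],0.4,0.05],
  ],
)

```text
time_s: 22.35
tcp_pos: [531.9, -111.2, 57.5]
orientation: [[0.982, -0.189, 0.0], [-0.189, -0.982, 0.002], [-0.0, -0.002, -1.0]]
wrist_force: [-0.1, 2.8, 6.5]
width: 12.5
grasp_force: 82.2
```

```bash
python3 -c "
from h import *
go(); print(env.sense()['wrist_torque'])"
```

```text
t 22.35 tcp [ 531.9 -111.2   57.5] yaw y -100.9 tilt 0.13 F [-0.1  2.8  6.5] w 12.5 g 82.2
[ 0.57618445 -0.01628501  0.10409928]
```

drive_tool(
  plan=[
    [[0,0,0],0.1,0.05],
    [[0,0,0],0.2,0.05],
    [[0,0,0],0.2,0.05],
    [[0,0,0],0.2,0.05],
  ],
)

```text
time_s: 22.75
tcp_pos: [532.0, -111.0, 57.5]
orientation: [[0.957, -0.29, 0.0], [-0.29, -0.957, 0.002], [-0.0, -0.002, -1.0]]
wrist_force: [0.2, 3.2, 5.4]
width: 12.4
grasp_force: 82.2
```

```bash
python3 - <<'E'
from h import *
go(); print(env.sense()['wrist_torque'])
s=snap('side','m1.png')
u,v=map(int,proj(s,[545,-140,60]))
cv2.imwrite('pics/m1c.png',cv2.resize(cv2.convertScaleAbs(s['pixels'][v-50:v+60,u-70:u+90,::-1],alpha=1.8),None,fx=5,fy=5,interpolation=cv2.INTER_CUBIC))
E
```

```text
t 22.75 tcp [ 532.  -111.    57.5] yaw y -106.88 tilt 0.14 F [0.2 3.2 5.4] w 12.4 g 82.2
[ 0.59792883 -0.0619423   0.20860999]
```

View pics/m1c.png

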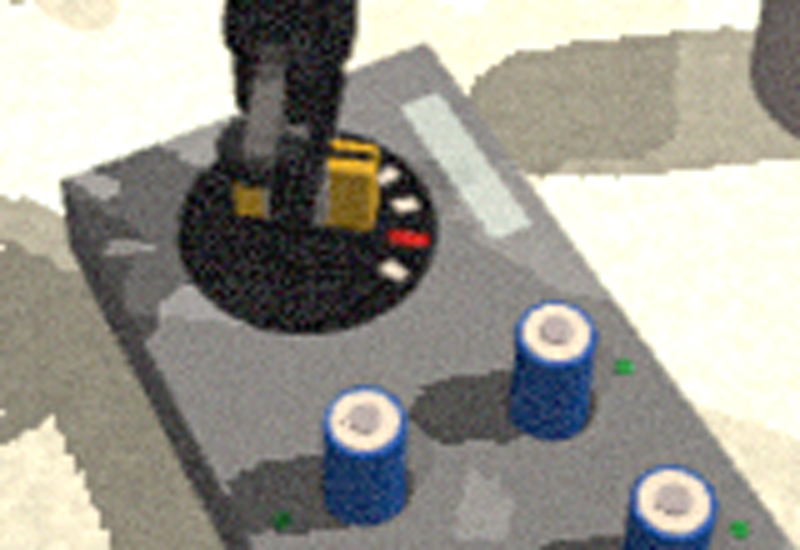

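The torque by feel matches the third stop: 0.10 N m at 66° and 0.21 N m at 72°. The picture shows the bar pointing at the red mark (crop 408,238) and the cells in place. I'll hand in.

```bash
python3 -c "
from rig import env
print(env.hand_in())"
```

```text
the job is handed in; nothing more can be done
None
```

I handed the job in with both spare cells pushed home in wells 0 and 2, and the dial turned 72° to its third click and still gripped; no verdict was returned.

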